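# Draw the turner from under the bowls and lay it across the pan

### The arm

A 6-joint arm with a two-finger parallel gripper is mounted at the origin on the work surface. World frame = base frame: x ahead of the robot, y to its left, z up, the work surface at z = 0. Lengths are in mm, angles in rad, forces in N, time in s.
With the tool pointing down it reaches from about 375 to 975 mm from the base axis. Payload 3.8 kg.
Tool frame: the origin (TCP) lies between the finger pads; the fingertips stand robot.tip_extent ahead of it and the grasp point (between the pads) lies 5 mm behind it (robot.tip_extent is the distance from the TCP to the fingertips, in mm); z points along the fingers, y is the direction in which the jaws open and shut (so a half turn about z gives the same grasp; the last joint's range is limited). The gripper opens to 88 mm and grips with 3 to 60 N. Pads are 18 mm wide; open, the fingers measure 123 mm over their backs; the gripper's body (75 mm by 187 mm) begins 45 mm behind the grasp point.
Start: joints at [1.145, 0.264, 1.604, -0, 1.274, -0.037], TCP at [255.875, 624.617, 252.706] pointing down, gripper open.
Joint ranges: [-2.63, 2.63], [-0.94, 2.18], [0.31, 2.57], [-1.31, 4.45], [0, 2.66], [-2.55, 2.55]. Speed limits (rad/s): [2.57, 2.57, 3.14, 3.14, 3.14, 3.14].

### API

Orientations are given as a rotation vector (axis times angle).
In Python, from cell import telemetry, capture, camera_model, robot, look_for gives the robot as it stands. The module is installed in compiled form; this text tells all that it offers.
- The arm moves only by the tool arm_command, never from a script. Its argument "series" is one flat list of numbers, 6 for each row, row after row: the shift along the world's x, y, z in m, then the turn, a rotation vector about the world's x, y, z in degrees. In form: [dx, dy, dz, ax, ay, az, dx, dy, dz, ax, ay, az, ...]. A call has 1 to 8 rows; each row shifts and turns the commanded pose from where the row before left it; what a row does not reach is not made up. A row lasts 1/10 s, in which the tool goes at most 50 mm and 8.59 degrees, less where a joint would pass 70% of its speed; a pose out of reach is approached as far as the arm can. A call with a gripper value outside its range is refused whole. "claw" is the closure, from 0 (fully open) to 1 (shut), set as the call begins (left out, the last holds). The fingers move at their own pace and stop on an object; the grip force is fixed at half the most. Time passes only in rows, so rows that do not move let the fingers close. It gives the time, the measured TCP pose, the force and the opening at its end, in the units of the state.
- telemetry.get_obs(): the state, without advancing time (a new reading comes with each control period).
- capture(name): name is "scene" or "top" or "wrist"; returns (picture, depth): 480x640x3 uint8, red, green, blue; 480x640 float32, mm along the optical axis (not along the pixel's ray), 0 where there is no reading.
- camera_model(name): a dict with "fov_y" (degrees; the focal length in pixels is half the picture's height over the tangent of half this angle, whatever the lens; pixels are square), "cx", "cy" (the principal point, pixels), "extrinsics" (4x4, takes a point from world to camera coordinates); the wrist camera has in their place "hand_eye" (4x4, takes a point from camera to tool coordinates, whose origin is the TCP and whose axes are the flange's). Camera axes: x right, y up, looking along -z (the intrinsics and any distortion apply to the point x, -y, -z); pixel columns grow to the right and rows downward; lengths in mm; the calibration is good to about 2 mm. A picture is of the moment at which its call begins: read the wrist's pose just before it. camera_model takes no time and is no camera call.
- robot.sign_off(): hands the job in, once; it reports no verdict.
Trained networks look in the newest picture that a camera, given by its name, has taken for a name from the list of things; names that differ only in an ending like _2 or _b are one class to them, and where a whole thing is asked for, a point or a joint stands for the part that bears it (a point fixed in the world has none). Each returns a list of dicts, best first, with "p" (0 to 1); they miss things now and then, are a little off and sometimes report something else, mostly with a low value. They report only what shows in the picture. A call takes as long as a camera call. They do not tell look-alikes from the thing itself.
- look_for(camera, name): "box" ([left, top, width, height] in pixels, round what is visible of it).
The state is a dict: "time": time; "joint_pos": joint angles; "dq": joint speeds; "effort": joint torques, N m; "ee_pos": TCP position; "tool_rot": TCP orientation; "force": force on the tool from outside, world axes, zero at the start; "ft_torque": the same for the moment, N m; "gripper_width": finger opening in mm.
Only numpy, scipy, OpenCV 4.12 (cv2) and the standard library are available. Lean on these libraries where they do the work, as an engineer would, in place of code of your own. Each camera call takes 0.05 s, during which the arm holds its last target.

### The job

The flat wooden turner has been left under the stack of three bowls. Slide it out without lifting the bowls or tipping them over, so that they settle upright and still stacked on their stand; then lay the turner gently across the open metal pan, squarely from one long rim to the other like a bridge, about evenly over both rims, and let go. Leave the pan, the jar, the mug and the plates where they are.

Things in the scene. Friction and masses are not known exactly. Their poses are not given: they have to be found in the camera images.
- turner_mid (a point): Flat wooden turner, 8 mm thick, 156 mm long, about 60 g. Point at the middle of its length, width and thickness. x runs along it from handle to blade, z up. Handle 28 mm wide, x = -78 to -16 mm; rectangular blade 44 mm wide, x = -16 to +78 mm. Balance point near x = +8 mm.
- turner: The turner again: origin at mid-length on its underside, same axes. At the start its blade lies on the stand plate under the bowls, between the pins; its handle sticks out roughly towards the robot's right (-y), underside 4 mm above the table, end about 32 mm beyond the bowl rims, which overhang the rest of it.
- stand: Fixed polished dark steel plate on the table, 4 mm thick, x = -45 to +60 mm, 150 mm in y; origin on the table near the stack's axis, x away from the turner's handle. Two steel pins, 10 mm diameter, at x = -30, y = +32 and -32 mm, tops 19 mm above the table: the blade passes between them (54 mm gap) and they hold back the lowest bowl's foot when the turner is pulled to -x.
- bowl1: Lowest of three equal nested white bowls, each about 120 g, 58 mm high, rim diameter 160 mm, foot 76 mm diameter and 16 mm high, flared wall. Origin at the centre of the foot's underside, z up. Stands on the blade 12 mm above the table; drops 8 mm on to the stand plate as the turner leaves. Stack top 112 mm above the table at the start.
- bowl2: Middle bowl, same shape, 21 mm above bowl1; origin at the centre of its foot's underside.
- bowl3: Top bowl, same shape, 21 mm above bowl2; origin at the centre of its foot's underside.
- pan_rim (a point): Open, empty, loose rectangular metal pan, 65 mm high, 108 mm (x) by 176 mm (y) outside, walls 4 mm, rims 10 mm wide on all edges, 114 mm over the long rims. Point at the centre of its mouth at rim height. The long rims run along y at x = +52 and -52 mm; the turner is to bridge them, lying along the pan's x, either way round.
- pan: The pan again (0.6 kg): origin under the centre of its floor, same axes as pan_rim.
- jar: Bystander: closed glass jar, 72 mm diameter, 110 mm high, origin at the centre of its underside.
- mug: Bystander: white mug, 80 mm diameter, 85 mm high, handle at its +y, origin at the centre of its underside.
- plates: Bystander: stack of five white plates, 170 mm diameter, 53 mm high, origin at the centre of its underside.
Things that resemble listed ones, but are neither listed nor needed, are in the scene too. Of the things that look like the turner, take the one that is farthest to the robot's left at the start.

How it is judged (in metres and radians):
On the way:
1. the turner is drawn clear of the bowls, which have settled upright on the stand (x of turner_mid in the frame of stand below -0.112 m and horizontal distance between each of bowl1, bowl2, bowl3 and stand below 0.035 m and angle between each of bowl1, bowl2, bowl3's own z axis and vertical below 0.1 rad and height (world z) of bowl1 below 0.01 m and height (world z) of bowl2 below 0.031 m and height (world z) of bowl3 below 0.052 m), for 0.2 s.
At the end, for the whole second after the job is handed in: Turner still, flat (4.5 deg) on the pan's two long rims, within 17 deg of square across them, its middle within 18 mm of mid-gap and 50 mm of the pan's middle along the rims; pan level; three bowls upright (6 deg), nested, lowest on the stand plate, each within 35 mm of the stand's origin (x of turner_mid in the frame of pan_rim between -0.018 and 0.018 m and y of turner_mid in the frame of pan_rim between -0.05 and 0.05 m and z of turner_mid in the frame of pan_rim between 0.001 and 0.01 m and angle between the x axis of turner_mid and the x axis of pan_rim, either way round below 0.3 rad and angle between turner_mid's own z axis and vertical below 0.08 rad and contact force between turner and pan above 0.2 N and linear speed of turner below 0.02 m/s and angle between pan's own z axis and vertical below 0.05 rad and horizontal distance between each of bowl1, bowl2, bowl3 and stand below 0.035 m and angle between each of bowl1, bowl2, bowl3's own z axis and vertical below 0.1 rad and height (world z) of bowl1 below 0.01 m and height (world z) of bowl2 below 0.031 m and height (world z) of bowl3 below 0.052 m); the robot touches nothing.
It fails at once if a bowl tips more than 20 degrees (angle between any of bowl1, bowl2, bowl3's own z axis and vertical above 0.35 rad).
It fails at once if a bowl is lifted more than 15 mm above where it started (height (world z) of bowl1 above 0.027 m or height (world z) of bowl2 above 0.048 m or height (world z) of bowl3 above 0.069 m).
It fails at once if a bowl leaves its place on the stand (more than 60 mm from the stand's origin) (horizontal distance between any of bowl1, bowl2, bowl3 and stand above 0.06 m).
It fails at once if the turner is dropped or thrown at the pan (faster than 0.7 m/s over it) (horizontal distance between turner_mid and pan_rim below 0.06 m and linear speed of turner above 0.7 m/s).
It fails at once if the pan, jar, mug or plates are pushed more than 30 mm (distance of any of pan, jar, mug, plates from where it was at the start of the episode above 0.03 m).
It also fails if it takes over 72 s, if anything falls off the work surface, if the arm or the gripper's body presses on something with over 40 N, if the wrist force passes 120 N, or if a joint passes its speed limit or range.

## Working session

There is one attempt and no reset: what is moved stays moved. The work goes in short steps, Python scripts to look and compute and a tool call to move; the robot and the scene stay as the last step left them, time stands still between calls to the robot, and variables do not carry over. Pictures are saved under pics/ and viewed, and the job is handed in when it is done.

Besides the shell and the picture viewer there is one more tool, called after "Call:" as name(argument=value, ...), one argument or row to a line, values as JSON. arm_command: Moves the arm, as the interface text tells. Its arguments: {"type":"object","properties":{"series":{"type":"array","items":{"type":"number"}},"claw":{"type":"number"}},"required":["series"]}

```bash
mkdir -p pics; python3 - <<'E'
from cell import telemetry, capture, camera_model, robot, look_for
import cv2, numpy as np
o=telemetry.get_obs(); print({k:np.round(v,3) for k,v in o.items()}); print(robot.tip_extent)
for n in ["scene","top"]:
    m=camera_model(n); print(n,{k:np.round(v,3).tolist() for k,v in m.items()})
    p,d=capture(n); cv2.imwrite(f"pics/{n}0.png",p[:,:,::-1]); np.save(f"{n}0.npy",d)
m=camera_model("wrist");print({k:np.round(v,3).tolist() for k,v in m.items()})
for n in ["turner","stand","bowl1","pan"]: print(n,look_for("top",n))
E
```

```text
{'time': np.float64(0.0), 'joint_pos': array([ 1.145,  0.265,  1.605, -0.   ,  1.274, -0.037]), 'dq': array([-0.002,  0.   ,  0.001, -0.   ,  0.002, -0.001]), 'effort': array([ 2.0000e-03, -5.0210e+01, -3.5687e+01,  7.3000e-02,  2.9000e-02,
       -0.0000e+00]), 'ee_pos': array([255.607, 624.014, 251.401]), 'tool_rot': array([-6.070e-01, -3.082e+00,  3.000e-03]), 'force': array([ 0.376, -0.117,  0.73 ]), 'ft_torque': array([-0.035,  0.057,  0.002]), 'gripper_width': np.float64(88.191)}
14.0
scene {'fov_y': 54.648, 'cx': 332.166, 'cy': 246.884, 'extrinsics': [[0.688, 0.725, -0.0, -507.016], [-0.413, 0.392, 0.822, 126.951], [0.596, -0.566, 0.57, -1232.261], [0.0, 0.0, 0.0, 1.0]]}
top {'fov_y': 51.502, 'cx': 320.694, 'cy': 237.359, 'extrinsics': [[0.02, -1.0, 0.0, 127.033], [0.992, 0.02, 0.127, -620.917], [-0.127, -0.002, 0.992, -1147.777], [0.0, 0.0, 0.0, 1.0]]}
{'fov_y': 69.692, 'cx': 326.285, 'cy': 235.035, 'hand_eye': [[-0.001, 0.948, 0.317, 82.093], [1.0, 0.001, -0.0, 0.06], [-0.0, 0.317, -0.948, -132.281], [0.0, 0.0, 0.0, 1.0]]}
turner [{'box': [405.4, 131.6, 40.1, 58.7], 'p': 0.79}, {'box': [279.8, 246.7, 18.8, 11.1], 'p': 0.73}, {'box': [297.3, 297.0, 26.1, 68.4], 'p': 0.65}, {'box': [372.7, 290.3, 43.7, 66.0], 'p': 0.61}, {'box': [143.9, 215.3, 55.9, 39.5], 'p': 0.47}]
stand [{'box': [221.3, 269.7, 44.8, 5.9], 'p': 0.65}, {'box': [437.4, 223.7, 56.7, 82.4], 'p': 0.51}]
bowl1 [{'box': [210.1, 206.1, 70.1, 65.3], 'p': 0.64}]
pan [{'box': [436.3, 225.9, 60.0, 80.0], 'p': 0.9}]
```

View pics/top0.png

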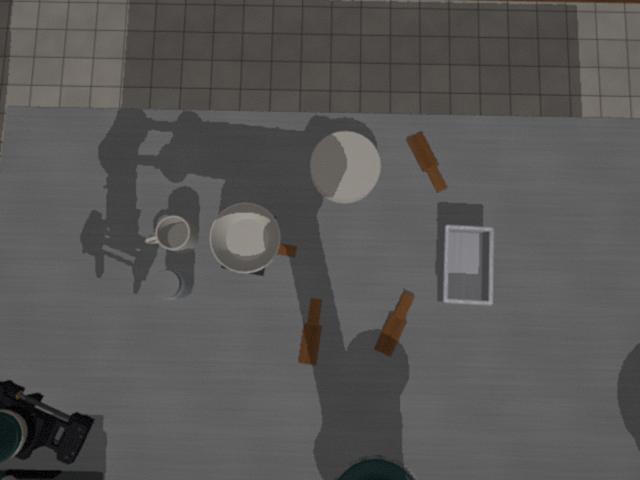

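View pics/scene0.png

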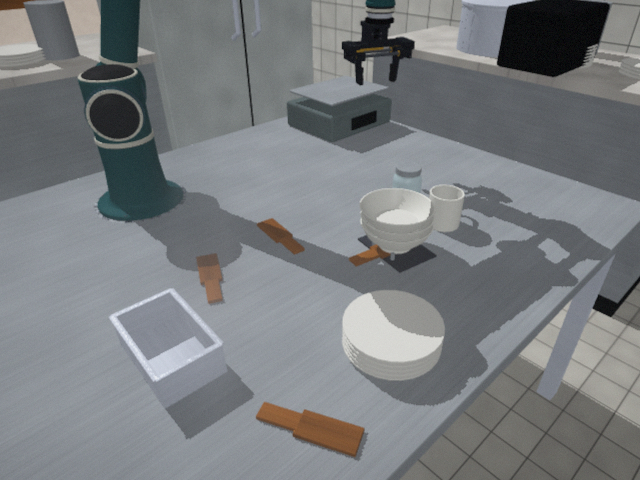

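The candidates for the turner are at (287,250), under the bowls, (310,330), (395,322) and (426,160). The one at (287,250) is farthest left and its handle sticks out from under the bowl stack, so it fits. Next I enlarge it and measure.

```bash
cat > h.py <<'E'
import numpy as np, cv2
from cell import camera_model, telemetry
from scipy.spatial.transform import Rotation as R
def cam(n,obs=None):
    m=camera_model(n); f=240/np.tan(np.radians(m["fov_y"])/2)
    if n=="wrist":
        T=np.eye(4);T[:3,:3]=R.from_rotvec(obs["tool_rot"]).as_matrix();T[:3,3]=obs["ee_pos"]
        C=T@np.array(m["hand_eye"])
    else: C=np.linalg.inv(np.array(m["extrinsics"]))
    return f,m["cx"],m["cy"],C
def ray(c,u,v):
    f,cx,cy,C=c; d=np.stack([(np.asarray(u,float)-cx)/f,-(np.asarray(v,float)-cy)/f,-np.ones_like(np.asarray(u,float))],-1)
    return C[:3,3],d@C[:3,:3].T
def at_z(c,u,v,z):
    o,d=ray(c,u,v); return o+d*((z-o[2])/d[...,2])[...,None]
def cloud(c,dep):
    v,u=np.mgrid[:480,:640]; o,d=ray(c,u,v); return o+d*dep[...,None]
def proj(c,P):
    f,cx,cy,C=c; q=(np.asarray(P,float)-C[:3,3])@C[:3,:3]; return np.stack([cx-f*q[...,0]/q[...,2],cy+f*q[...,1]/q[...,2]],-1)
E
python3 - <<'E'
from h import *
d=np.load("top0.npy"); im=cv2.imread("pics/top0.png"); c=cam("top"); P=cloud(c,d)
print("table",P[380,200],P[200,420],d[0,0])
hsv=cv2.cvtColor(im,cv2.COLOR_BGR2HSV)
br=((hsv[...,0]<20)&(hsv[...,1]>120)).astype(np.uint8); br[:120]=0
n,l,s,ce=cv2.connectedComponentsWithStats(br)
for i in range(1,n):
    if s[i,4]>60:
        q=P[l==i]; print(s[i],np.median(q,0).round(1),cv2.minAreaRect(q[:,:2].astype(np.float32)))
# pan rim: z near 65
box=np.s_[215:315,430:505]; q=P[box].reshape(-1,3); q=q[(q[:,2]>57)&(q[:,2]<72)]
print("pan",len(q),q.mean(0),cv2.minAreaRect(q[:,:2].astype(np.float32)))
# top bowl rim
q=P[195:285,200:290].reshape(-1,3); r=q[(q[:,2]>103)&(q[:,2]<120)]
print("rim",len(r),r[:,2].max(),cv2.minEnclosingCircle(r[:,:2].astype(np.float32)))
for nm,b in dict(jar=(260,305,150,195),mug=(210,255,145,195),plates=(125,210,300,390)).items():
    q=P[b[0]:b[1],b[2]:b[3]].reshape(-1,3); q=q[q[:,2]>25]; print(nm,len(q),q.max(0),q.min(0))
crop=im[190:290,195:315]; cv2.imwrite("pics/crop0.png",cv2.resize(crop,None,fx=6,fy=6,interpolation=cv2.INTER_CUBIC))
im=cv2.imread("pics/scene0.png");cv2.imwrite("pics/crop1.png",cv2.resize(im[170:290,330:460],None,fx=5,fy=5,interpolation=cv2.INTER_CUBIC))
E
```

```text
table [275.78232052 419.48667683   0.60569146] [ 7.22012632e+02 -1.06150618e+02 -2.90040740e-01] 2116.6099
[407 133  39  59 835] [ 826.4 -120.     7.1] ((653.671142578125, -37.38981628417969), (140.10301208496094, 489.2063293457031), 62.81149673461914)
[278 244  18  13 165] [589.4 221.   11.4] ((542.9049682617188, 178.725830078125), (166.76364135742188, 40.50899887084961), 42.99028778076172)
[375 292  38  64 952] [409.3 -40.2   7.4] ((454.3345642089844, 29.660964965820312), (205.31820678710938, 152.97354125976562), 64.7279052734375)
[299 299  23  66 930] [384.2 156.9   7.2] ((396.5621032714844, 156.67510986328125), (40.978328704833984, 152.4566650390625), 82.7978744506836)
pan 1085 [ 557.19660039 -203.8599933    64.19634274] ((558.79931640625, -204.46755981445312), (115.6189193725586, 182.56825256347656), 87.80963897705078)
rim 726 116.0256145506014 ((606.5149536132812, 310.45416259765625), 79.6549072265625)
jar 1010 [ 533.84582427  514.47595709 1217.07272149] [463.19689525 136.68545649  25.12148391]
mug 746 [ 656.79692337  552.80006389 1217.07272149] [468.1026659  136.68545649  25.07977662]
plates 3933 [ 879.27547021  168.53311557 1217.07272149] [ 4.68102666e+02 -3.17875956e-01  2.50559165e+01]
```

View pics/crop0.png

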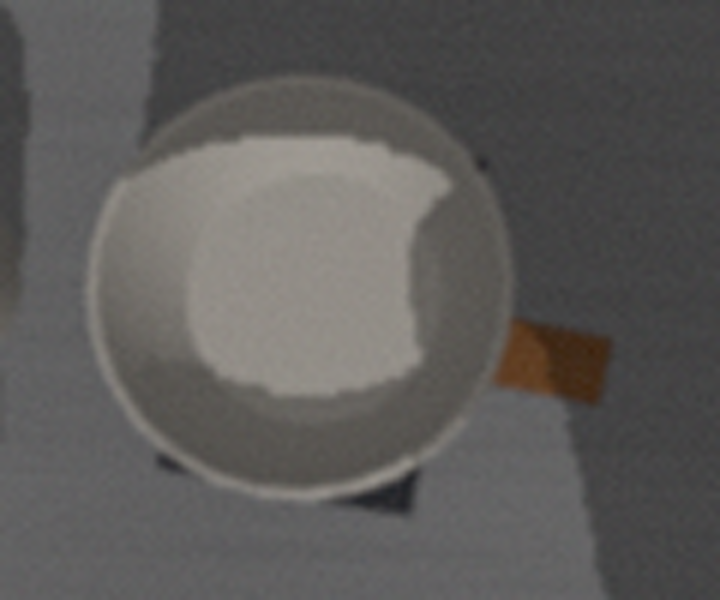

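View pics/crop1.png

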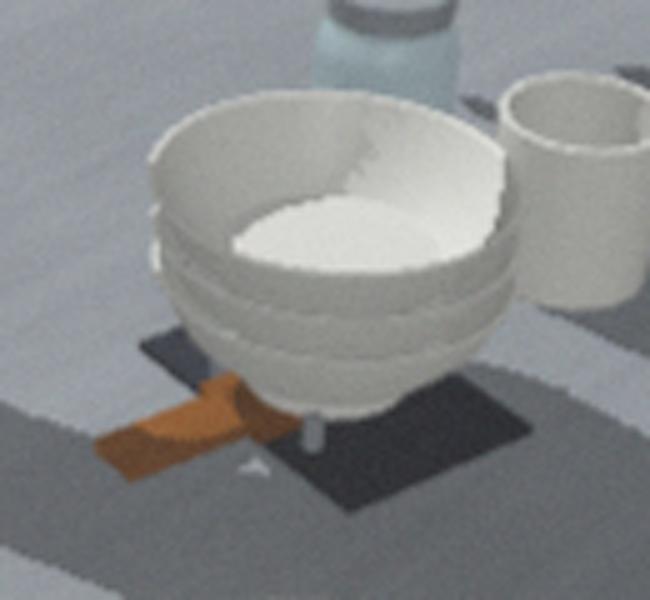

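The enlarged crops confirm it. This handle lies on the stand between the pins, under the three bowls, and ends near top-image pixel (296,252). Now I refine its axis and the stand frame.

```bash
python3 - <<'E'
from h import *
t=cam("top"); s=cam("scene")
ct=lambda x,y:(195+(x+.5)/6-.5,190+(y+.5)/6-.5); cs=lambda x,y:(330+(x+.5)/5-.5,170+(y+.5)/5-.5)
print("handle top z12:",[at_z(t,*ct(*p),12).round(1) for p in [(612,338),(602,405),(515,318),(493,383)]])
print("scene handle end top edge:",[at_z(s,*cs(*p),12).round(1) for p in [(95,445),(128,470)]])
print("stand top:",[at_z(t,*ct(*p),4).round(1) for p in [(412,515),(157,460),(485,160)]])
print("stand scene:",[at_z(s,*cs(*p),4).round(1) for p in [(140,346),(350,512),(532,430)]])
print("pin tops scene",[at_z(s,*cs(*p),19).round(1) for p in [(313,414)]])
# pan
d=np.load("top0.npy");P=cloud(t,d)[215:315,430:505].reshape(-1,3); q=P[(P[:,2]>58)&(P[:,2]<72)]
print(np.percentile(q,[1,50,99],axis=0).round(1)); 
g=cv2.imread("pics/top0.png");cv2.imwrite("pics/pan0.png",cv2.resize(g[215:315,430:510],None,fx=6,fy=6,interpolation=cv2.INTER_CUBIC))
E
```

```text
handle top z12: [array([599.6, 197.6,  12. ]), array([572.3, 200.9,  12. ]), array([607. , 237.2,  12. ]), array([580.3, 245.3,  12. ])]
scene handle end top edge: [array([579.3, 197.7,  12. ]), array([601.4, 195.1,  12. ])]
stand top: [array([526.7, 277.2,   4. ]), array([547. , 381.7,   4. ]), array([673.2, 252.2,   4. ])]
stand scene: [array([531.5, 275.3,   4. ]), array([678., 249.,   4.]), array([695.2, 351.9,   4. ])]
pin tops scene [array([634.5, 274.8,  19. ])]
[[ 467.8 -263.    59.2]
 [ 554.  -205.2   64.2]
 [ 649.7 -145.2   69.2]]
```

View pics/pan0.png

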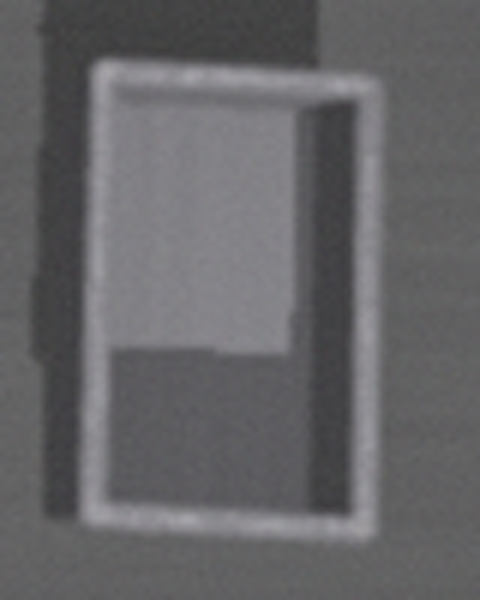

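The pan's long rims run roughly along world x (crop corners (92,60), (382,75), (80,525), (372,540)), so the turner has to end up lying roughly along y. Next I plan the tilted approach, with the gripper body leaning away from the bowls.

```bash
cat >> h.py <<'E'
def Rt(yaw,tilt):
    yaw,tilt=np.radians([yaw,tilt]); h=np.array([np.cos(yaw),np.sin(yaw),0])
    z=h*np.sin(tilt)+np.array([0,0,-np.cos(tilt)]); y=np.array([np.sin(yaw),-np.cos(yaw),0]); x=np.cross(y,z)
    return np.stack([x,y,z],1)
def dturn(Ra,Rb): return np.degrees(R.from_matrix(Rb@Ra.T).as_rotvec())
E
python3 - <<'E'
from h import *
o=telemetry.get_obs(); R0=R.from_rotvec(o["tool_rot"]).as_matrix(); print(R0.round(3))
R1=Rt(79.7,40); print(R1.round(3)); print(dturn(R0,R1).round(2), dturn(R0,Rt(79.7,0)))
t=cam("top"); c=lambda x,y:(430+(x+.5)/6-.5,215+(y+.5)/6-.5)
q=np.array([at_z(t,*c(*p),65) for p in [(92,60),(382,75),(80,525),(372,540)]]);print(q.round(1),q.mean(0))
print(np.linalg.norm(q[0]-q[1]),np.linalg.norm(q[0]-q[2]))
v=q[0]-q[2]+q[1]-q[3];print(np.degrees(np.arctan2(v[1],v[0])))
E
```

```text
[[-0.925  0.379 -0.   ]
 [ 0.379  0.925 -0.001]
 [ 0.    -0.001 -1.   ]]
[[ 0.137  0.984  0.115]
 [ 0.754 -0.179  0.632]
 [ 0.643  0.    -0.766]]
[ 37.86  20.69 -74.64] [ 2.14053661e-02 -4.40648874e-02 -7.80229517e+01]
[[ 650.9 -151.1   65. ]
 [ 647.2 -264.2   65. ]
 [ 470.8 -144.4   65. ]
 [ 467.3 -256.    65. ]] [ 559.03776431 -203.9425562    65.        ]
113.11368341431547 180.29469118807333
-2.3741076918934216
```

Call:
arm_command(
  series=[0.02,-0.0316,0,2.366,1.293,-4.665,0.02,-0.0316,0,2.366,1.293,-4.665,0.02,-0.0316,0,2.366,1.293,-4.665,0.02,-0.0316,0,2.366,1.293,-4.665,0.02,-0.0316,0,2.366,1.293,-4.665,0.02,-0.0316,0,2.366,1.293,-4.665,0.02,-0.0316,0,2.366,1.293,-4.665,0.02,-0.0316,0,2.366,1.293,-4.665],
  claw=0.3,
)

```text
time: 1.1
ee_pos: [416.6, 370.5, 253.1]
tool_rot: [-1.442, -2.488, -0.416]
force: [0.7, -0.0, -0.7]
gripper_width: 61.6
```

Call:
arm_command(
  series=[0.02,-0.0316,0,2.366,1.293,-4.665,0.02,-0.0316,0,2.366,1.293,-4.665,0.02,-0.0316,0,2.366,1.293,-4.665,0.02,-0.0316,0,2.366,1.293,-4.665,0.02,-0.0316,0,2.366,1.293,-4.665,0.02,-0.0316,0,2.366,1.293,-4.665,0.02,-0.0316,0,2.366,1.293,-4.665,0.02,-0.0316,0,2.366,1.293,-4.665],
)

```text
time: 1.9
ee_pos: [576.7, 117.3, 252.9]
tool_rot: [-2.0, -1.662, -0.729]
force: [0.2, 0.2, 0.8]
gripper_width: 61.8
```

Call:
arm_command(
  series=[0,0,0,0,0,0,0,0,0,0,0,0],
)

```text
time: 2.1
ee_pos: [576.0, 118.0, 252.4]
tool_rot: [-1.998, -1.665, -0.727]
force: [-0.2, 0.5, -0.3]
gripper_width: 61.6
```

```bash
cat > w.py <<'E'
import sys
from h import *
from cell import capture
o=telemetry.get_obs(); p,d=capture("wrist"); n=sys.argv[1]
cv2.imwrite(f"pics/{n}.png",p[:,:,::-1]); np.save(f"{n}.npy",d); np.savez(f"{n}o.npz",ee_pos=o["ee_pos"],tool_rot=o["tool_rot"])
R1=R.from_rotvec(o["tool_rot"]).as_matrix(); print(o["ee_pos"].round(1),R1.round(3).tolist(),o["joint_pos"].round(2))
E
python3 w.py w1
```

```text
[576.  118.  252.4] [[0.138, 0.984, 0.116], [0.754, -0.18, 0.632], [0.642, -0.0, -0.766]] [-0.21  0.08  1.96  0.75  1.23 -0.34]
```

View pics/w1.png

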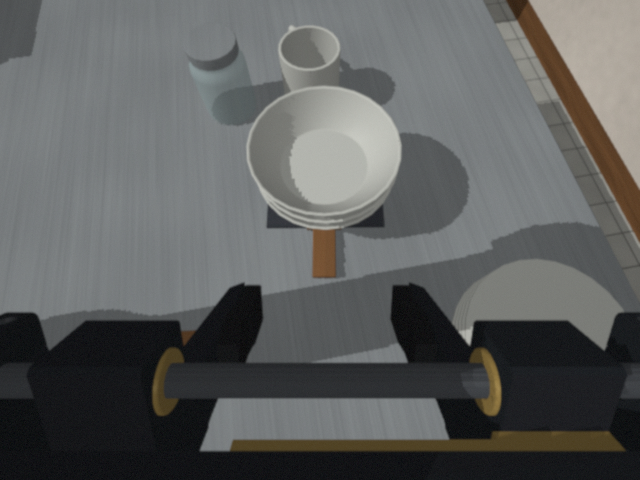

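The wrist view shows the handle end at about (324,277), the stand's near edge from (267,228) to (383,228), and the bowls beyond. The yaw is well aligned.

```bash
python3 - <<'E'
from h import *
o=np.load("w1o.npz"); c=cam("wrist",o); im=cv2.imread("pics/w1.png"); h=cv2.cvtColor(im,cv2.COLOR_BGR2HSV)
m=(h[...,0]<20)&(h[...,1]>110); m[:200]=0;m[290:]=0;m[:,:290]=0;m[:,360:]=0
for v in range(228,280,4):
    u=np.where(m[v])[0]
    if len(u)>3: 
        a=at_z(c,[u.min()-.5,u.max()+.5],[v,v],12); print(v,u.min(),u.max(),a.mean(0).round(1),round(np.linalg.norm(a[0]-a[1]),1))
vs=np.where(m.sum(1)>10)[0];print(vs.max(), at_z(c,324,vs.max()+.5,12))
print("stand",at_z(c,[267,383.5],[227.5,227.5],4))
cv2.imwrite("pics/w1c.png",cv2.resize(im[190:290,250:400],None,fx=5,fy=5,interpolation=cv2.INTER_CUBIC))
E
```

```text
232 314 334 [599.  254.5  12. ] 25.9
236 314 334 [598.  249.2  12. ] 25.8
240 314 334 [597.1 244.1  12. ] 25.7
244 314 334 [596.2 238.9  12. ] 25.6
248 314 334 [595.2 233.9  12. ] 25.5
252 313 334 [593.7 228.9  12. ] 26.6
256 313 334 [592.8 223.9  12. ] 26.4
260 313 334 [591.9 219.   12. ] 26.3
264 313 334 [591.1 214.1  12. ] 26.2
268 313 334 [590.2 209.2  12. ] 26.1
272 313 334 [589.3 204.4  12. ] 26.0
276 314 334 [589.  199.5  12. ] 24.7
276 [588.90623701 198.94169829  12.        ]
stand [[529.60833731 276.75019302   4.        ]
 [674.7871005  250.1053693    4.        ]]
```

View pics/w1c.png

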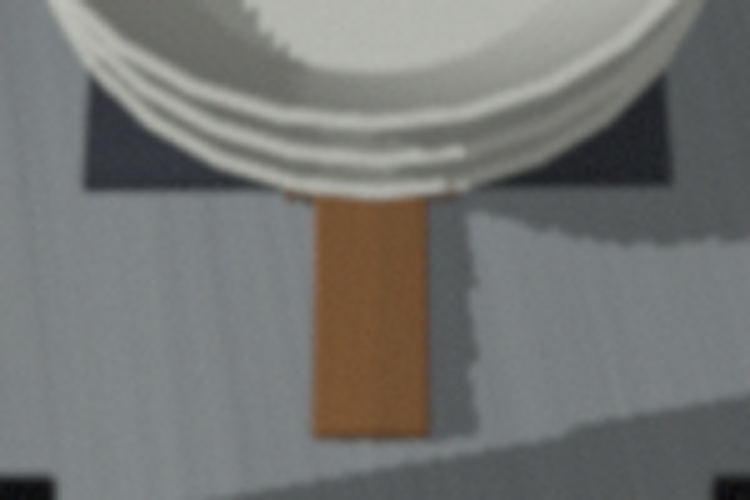

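Call:
arm_command(
  series=[0.0008,0.0063,-0.0314,0,0,0,0.0008,0.0063,-0.0314,0,0,0,0.0008,0.0063,-0.0314,0,0,0,0.0008,0.0063,-0.0314,0,0,0,0.0008,0.0063,-0.0314,0,0,0,0,0,0,0,0,0,0,0,0,0,0,0],
)

```text
time: 2.85
ee_pos: [579.1, 152.0, 96.0]
tool_rot: [-1.994, -1.667, -0.725]
force: [0.1, 0.3, 1.0]
gripper_width: 61.4
```

```bash
python3 w.py w2; python3 - <<'E'
from h import *
o=np.load("w2o.npz"); c=cam("wrist",o); im=cv2.imread("pics/w2.png"); h=cv2.cvtColor(im,cv2.COLOR_BGR2HSV)
m=((h[...,0]<20)&(h[...,1]>110)).astype(np.uint8)
n,l,s,ce=cv2.connectedComponentsWithStats(m)
for i in range(1,n):
    if s[i,4]>200: print(s[i],ce[i])
E
```

```text
[579.1 152.   96. ] [[0.136, 0.984, 0.113], [0.754, -0.177, 0.633], [0.643, -0.001, -0.766]] [-0.15  0.28  2.07  0.88  0.99 -0.55]
[ 300  182   55   86 3136] [326.97512755 224.21747449]
```

View pics/w2.png

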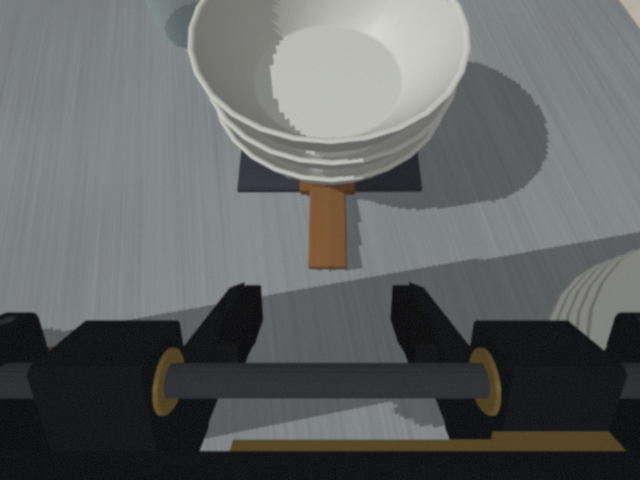

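```bash
python3 - <<'E'
from h import *
o=np.load("w2o.npz"); c=cam("wrist",o); im=cv2.imread("pics/w2.png"); h=cv2.cvtColor(im,cv2.COLOR_BGR2HSV)
m=(h[...,0]<20)&(h[...,1]>110); 
for v in [195,215,235,255,262]:
    u=np.where(m[v,280:370])[0]+280; a=at_z(c,[u.min()-.5,u.max()+.5],[v,v],12); print(v,u.min(),u.max(),a.mean(0).round(1),round(np.linalg.norm(a[0]-a[1]),1))
end=at_z(c,328,266,12); print(end)
R1=Rt(79.7,40)
g=end+np.array([.179,.984,0])*14; g[2]=19; d=g-o["ee_pos"]; print(d, R1.T@d, dturn(R.from_rotvec(o["tool_rot"]).as_matrix(),R1))
E
```

```text
195 310 344 [598.9 256.2  12. ] 27.3
215 310 344 [595.9 239.4  12. ] 26.6
235 310 345 [593.3 223.2  12. ] 26.8
255 309 345 [590.1 207.9  12. ] 26.9
262 309 345 [589.2 202.6  12. ] 26.7
[589.37376599 199.56458336  12.        ]
[ 12.82821164  61.35353045 -76.99828161] [-1.49432014  1.65133835 99.26023459] [-0.02398923 -0.03895488 -0.11100208]
```

Call:
arm_command(
  series=[0.0018,0.0087,-0.0108,0,0,0,0.0018,0.0087,-0.0108,0,0,0,0.0018,0.0087,-0.0108,0,0,0,0.0018,0.0087,-0.0108,0,0,0,0.0018,0.0087,-0.0108,0,0,0,0.0018,0.0087,-0.0108,0,0,0,0.0018,0.0087,-0.0108,0,0,0,0,0,0,0,0,0],
)

```text
time: 3.7
ee_pos: [591.3, 212.6, 18.1]
tool_rot: [-1.996, -1.665, -0.724]
force: [-0.9, 0.6, -0.1]
gripper_width: 61.7
```

```bash
python3 w.py w3;python3 - <<'E'
from cell import capture,telemetry
import cv2
p,d=capture("scene"); cv2.imwrite("pics/s3.png",cv2.resize(p[150:300,270:470,::-1],None,fx=4,fy=4,interpolation=cv2.INTER_CUBIC))
o=telemetry.get_obs();print(o["ee_pos"],o["force"])
E
```

```text
[591.3 212.6  18.1] [[0.138, 0.984, 0.113], [0.754, -0.178, 0.632], [0.642, -0.002, -0.766]] [-0.03  0.42  2.06  1.02  0.84 -0.63]
[592.16686463 211.76879851  19.57006132] [-0.42917241  0.27964638  0.27723536]
```

View pics/w3.png

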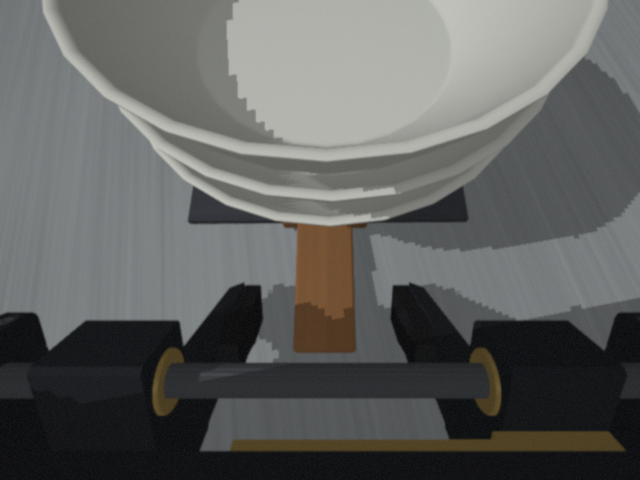

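View pics/s3.png

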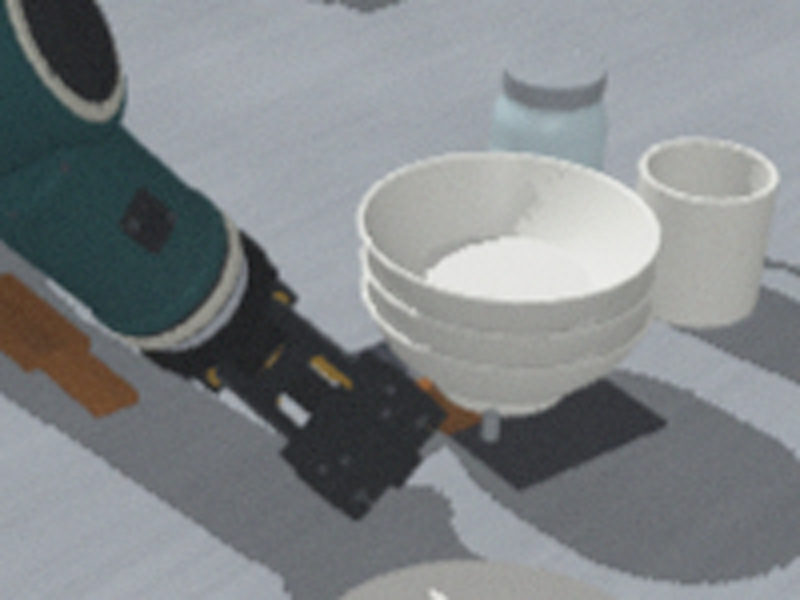

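The handle sits centred between the fingers (325 against 327 px), and the gripper body clears the bowls. I close the gripper.

Call:
arm_command(
  series=[0,0,0,0,0,0,0,0,0,0,0,0,0,0,0,0,0,0,0,0,0,0,0,0,0,0,0,0,0,0,0,0,0,0,0,0],
  claw=1,
)

```text
time: 4.4
ee_pos: [592.6, 211.2, 20.4]
tool_rot: [-1.997, -1.666, -0.728]
force: [-1.7, -2.3, 2.3]
gripper_width: 27.3
```

```bash
python3 w.py w4;python3 - <<'E'
from cell import telemetry
o=telemetry.get_obs();print(o["ee_pos"],o["force"],o["ft_torque"],o["gripper_width"])
E
```

```text
[592.6 211.2  20.4] [[0.137, 0.984, 0.116], [0.754, -0.179, 0.632], [0.643, 0.001, -0.766]] [-0.04  0.42  2.06  1.02  0.85 -0.63]
[592.5085667  211.27078397  20.37725165] [-1.39232997 -1.87480568  2.75405645] [-0.34640722  0.29123734  0.15821203] 27.244892888799367
```

View pics/w4.png

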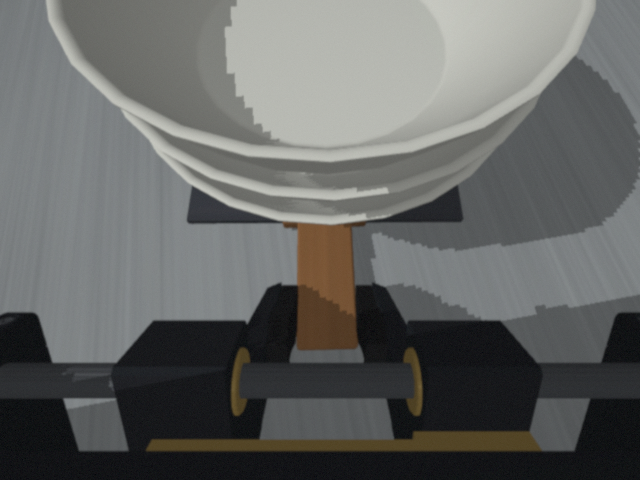

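Call:
arm_command(
  series=[-0.0009,-0.0049,0,0,0,0,-0.0009,-0.0049,0,0,0,0,-0.0009,-0.0049,0,0,0,0,-0.0009,-0.0049,0,0,0,0,0,0,0,0,0,0],
)

```text
time: 4.95
ee_pos: [588.9, 191.2, 20.2]
tool_rot: [-1.997, -1.666, -0.727]
force: [-1.7, 1.7, 3.3]
gripper_width: 27.4
```

```bash
python3 w.py w5
```

```text
[588.9 191.2  20.2] [[0.137, 0.984, 0.116], [0.754, -0.18, 0.632], [0.643, 0.001, -0.766]] [-0.07  0.42  2.07  1.    0.86 -0.65]
```

View pics/w5.png

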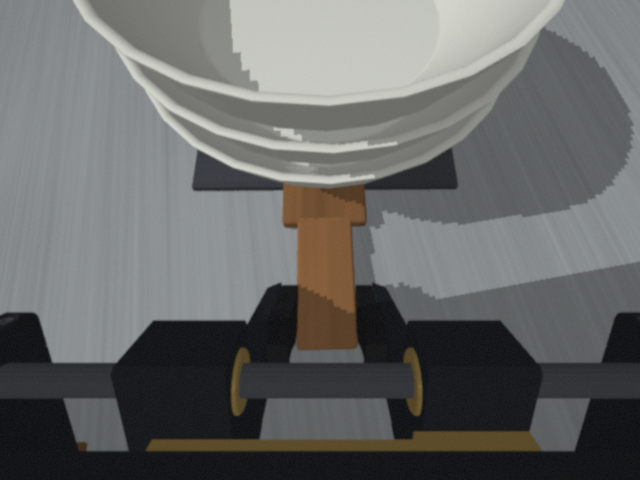

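```bash
python3 - <<'E'
from h import *
t=cam("top"); P=cloud(t,np.load("top0.npy"))[125:210,300:390].reshape(-1,3); q=P[(P[:,2]>45)&(P[:,2]<62)]
print(cv2.minEnclosingCircle(q[:,:2].astype(np.float32)), at_z(t,345.5,167,53))
# body corner footprint now and after pull
for s in [0,70,100,120]:
    tcp=np.array([588.9,191.2,19.5])-s*np.array([.179,.984,0]); R1=Rt(79.7,40)
    for b in [-50,-100]:
        print(s,[ (tcp+R1@np.array([x,94,b])).round(0).tolist() for x in (-37,37)])
E
```

```text
((793.7725219726562, 84.51516723632812), 85.5215835571289) [788.07689366  82.95005242  53.        ]
0 [[671.0, 115.0, 34.0], [681.0, 171.0, 82.0]]
0 [[665.0, 83.0, 72.0], [675.0, 139.0, 120.0]]
70 [[658.0, 46.0, 34.0], [668.0, 102.0, 82.0]]
70 [[652.0, 14.0, 72.0], [662.0, 70.0, 120.0]]
100 [[653.0, 16.0, 34.0], [663.0, 72.0, 82.0]]
100 [[647.0, -15.0, 72.0], [657.0, 41.0, 120.0]]
120 [[649.0, -3.0, 34.0], [659.0, 53.0, 82.0]]
120 [[643.0, -35.0, 72.0], [653.0, 21.0, 120.0]]
```

The plates start at x≈706 mm and the gripper body reaches only about 665 mm, so the path is clear. I keep pulling straight.

Call:
arm_command(
  series=[-0.0014,-0.0079,0,0,0,0,-0.0014,-0.0079,0,0,0,0,-0.0014,-0.0079,0,0,0,0,-0.0014,-0.0079,0,0,0,0,-0.0014,-0.0079,0,0,0,0,-0.0014,-0.0079,0,0,0,0,0,0,0,0,0,0],
)

```text
time: 5.7
ee_pos: [580.3, 142.5, 19.4]
tool_rot: [-1.999, -1.666, -0.726]
force: [-0.1, -1.5, 0.0]
gripper_width: 27.2
```

```bash
python3 w.py w6
```

```text
[580.3 142.5  19.4] [[0.138, 0.984, 0.116], [0.755, -0.181, 0.63], [0.641, 0.001, -0.767]] [-0.16  0.41  2.08  0.95  0.9  -0.69]
```

View pics/w6.png

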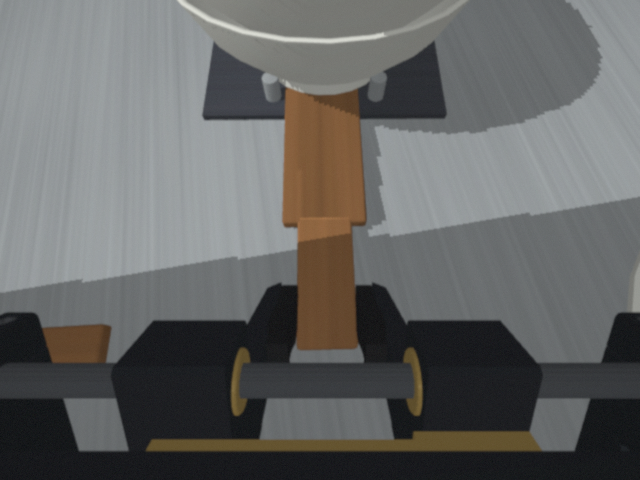

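The blade is now between the pins with the bowls held back, so I keep drawing it out.

Call:
arm_command(
  series=[-0.0014,-0.0079,0,0,0,0,-0.0014,-0.0079,0,0,0,0,-0.0014,-0.0079,0,0,0,0,-0.0014,-0.0079,0,0,0,0,-0.0014,-0.0079,0,0,0,0,-0.0014,-0.0079,0,0,0,0,0,0,0,0,0,0,0,0,0,0,0,0],
)

```text
time: 6.55
ee_pos: [572.2, 96.7, 20.1]
tool_rot: [-1.997, -1.665, -0.727]
force: [-0.4, 0.7, -0.8]
gripper_width: 27.2
```

```bash
python3 w.py w7; python3 - <<'E'
from h import *
from cell import capture
p,d=capture("scene"); cv2.imwrite("pics/s7.png",cv2.resize(p[130:310,270:470,::-1],None,fx=3,fy=3,interpolation=cv2.INTER_CUBIC))
p,d=capture("top"); P=cloud(cam("top"),d)[195:285,195:285].reshape(-1,3)
r=P[(P[:,2]>97)&(P[:,2]<112)]; print("rim",cv2.minEnclosingCircle(r[:,:2].astype(np.float32)))
A=np.c_[r[:,:2],np.ones(len(r))]; print(np.linalg.lstsq(A,r[:,2],rcond=None)[0], r[:,2].mean(),len(r))
b=P[(P[:,2]>42)&(P[:,2]<62)&(np.hypot(P[:,0]-608,P[:,1]-309)<28)]; print("floor",b.mean(0),np.linalg.lstsq(np.c_[b[:,:2],np.ones(len(b))],b[:,2],rcond=None)[0])
E
```

```text
[572.2  96.7  20.1] [[0.138, 0.984, 0.116], [0.754, -0.18, 0.632], [0.643, 0.0, -0.766]] [-0.25  0.41  2.08  0.91  0.95 -0.73]
rim ((606.3785400390625, 307.8810729980469), 79.51742553710938)
[-2.40771815e-03 -1.51449548e-03  1.03487471e+02] 101.54764007148202 626
floor [605.36223164 310.88018749  61.37988662] [6.97658167e-03 6.20041940e-03 5.52289400e+01]
```

View pics/w7.png

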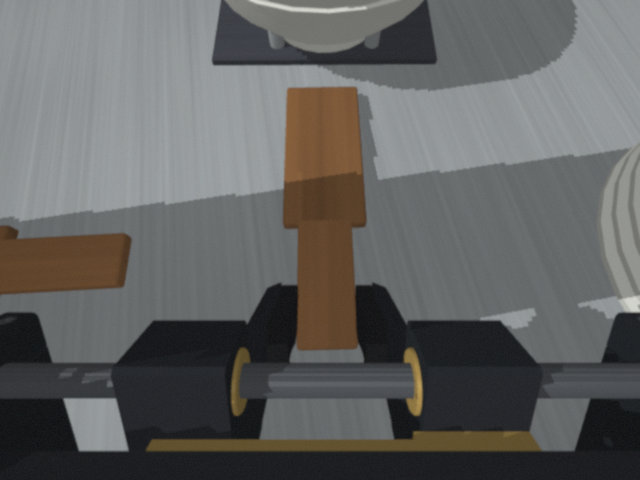

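View pics/s7.png

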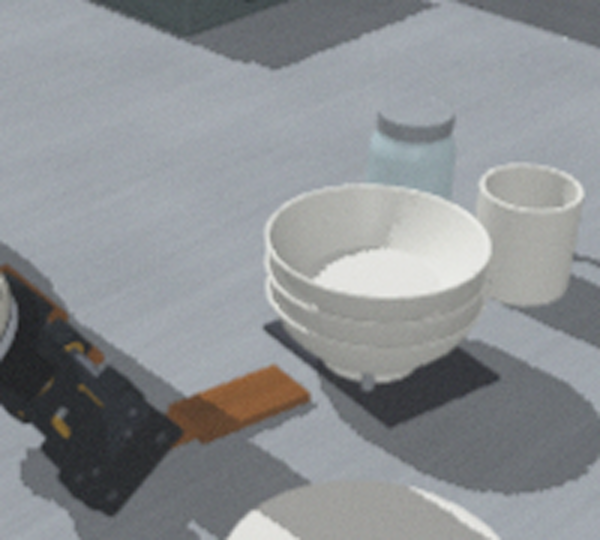

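The turner is clear. The stack dropped about 9 mm (rim now at z≈101.5), is level to within 0.01 rad, and has hardly shifted. I lift and carry the turner over to the pan.

Call:
arm_command(
  series=[0,0,0.015,0,0,0,0,0,0.03,0,0,0,0,0,0.03,0,0,0,0,-0.01,0.03,0,0,0,0,-0.02,0.03,0,0,1,0,-0.03,0.005,0,0,1,0,-0.03,0,0,0,1,0,-0.03,0,0,0,1],
)

```text
time: 7.5
ee_pos: [572.3, -23.9, 162.2]
tool_rot: [-1.927, -1.73, -0.703]
force: [0.5, -0.1, -0.9]
gripper_width: 27.3
```

Call:
arm_command(
  series=[-0.002,-0.03,0,0,0,1,-0.002,-0.03,0,0,0,1,-0.002,-0.03,0,0,0,1,-0.002,-0.03,0,0,0,1,-0.002,-0.03,0,0,0,0,-0.002,-0.03,0,0,0,0,0,-0.03,0,0,0,0,0,-0.02,0,0,0,0],
)

```text
time: 8.3
ee_pos: [560.1, -254.9, 161.2]
tool_rot: [-1.86, -1.785, -0.676]
force: [-0.3, -0.3, -0.3]
gripper_width: 26.9
```

Call:
arm_command(
  series=[0,-0.01,0,0,0,0,0,0,0,0,0,0,0,0,0,0,0,0],
)

```text
time: 8.6
ee_pos: [560.0, -262.1, 160.5]
tool_rot: [-1.857, -1.784, -0.677]
force: [-0.1, -0.1, -1.0]
gripper_width: 27.0
```

```bash
python3 w.py w8; python3 - <<'E'
from h import *
from cell import capture
p,d=capture("top"); np.save("top8.npy",d); cv2.imwrite("pics/t8.png",cv2.resize(p[180:360,400:580,::-1],None,fx=3.3,fy=3.3,interpolation=cv2.INTER_CUBIC))
E
```

```text
[ 560.  -262.1  160.5] [[0.031, 0.999, 0.026], [0.765, -0.04, 0.643], [0.643, 0.0, -0.766]] [-0.74  0.49  1.62  0.51  1.53 -0.86]
```

View pics/w8.png

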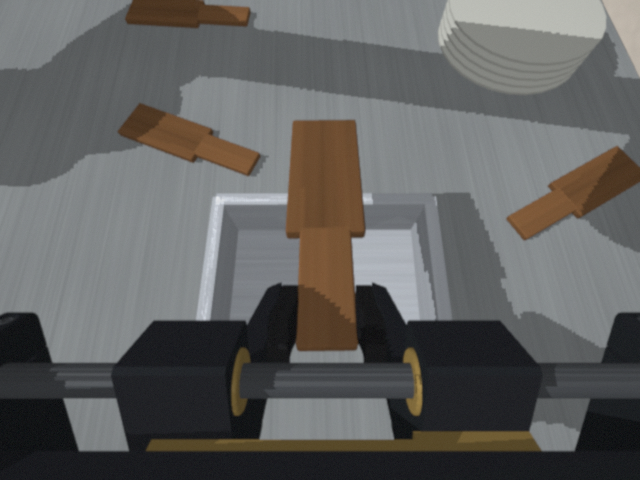

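View pics/t8.png

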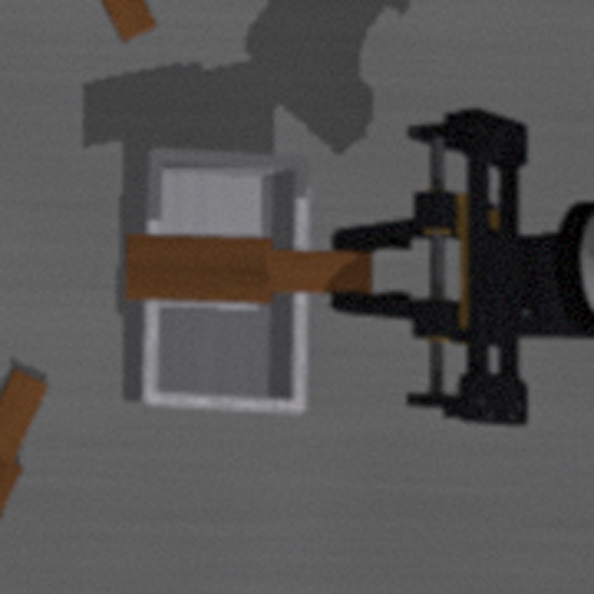

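Compared with w7, the blade tip has moved from row 88 to row 121, so the blade drooped when lifted. I quantify that and locate the far rim.

```bash
python3 - <<'E'
from h import *
from scipy.optimize import least_squares
for n,pts in [("w7",[(287.5,88),(357,88),(284,225),(365,225),(297,348),(357,348)]),("w8",[(292.5,121),(356,121),(287,235),(364,235),(297,349),(357,349)])]:
    o=np.load(n+"o.npz"); c=cam("wrist",o); Rw=R.from_rotvec(o["tool_rot"]).as_matrix()
    yaw=np.degrees(np.arctan2(Rw[1,2],Rw[0,2]))
    # turner top-surface points in turner frame
    M=np.array([(78,22,4),(78,-22,4),(-16,22,4),(-16,-22,4),(-78,14,4),(-78,-14,4)],float)
    def pose(p):  # p: offset of mid in heading frame from TCP (fwd, left, up), yaw,pitch
        Q=R.from_euler("ZY",[yaw+p[3],p[4]],degrees=True)   # +pitch=nose down
        H=R.from_euler("Z",yaw,degrees=True)
        return o["ee_pos"]+H.apply(p[:3]),Q
    def f(p):
        m,Q=pose(p); return np.r_[(proj(c,m+Q.apply(M))-np.array(pts)).ravel(),0.05*p[4]]
    s=least_squares(f,[65,0,-12,0,0]); m,Q=pose(s.x); print(n,"yaw",yaw,s.x.round(2),"mid",m.round(1),"tip",(m+Q.apply([78,0,-4])).round(1),"hend",(m+Q.apply([-78,0,-4])).round(1),"res",np.abs(s.fun).max().round(2))
o=np.load("w8o.npz"); c=cam("wrist",o)
print("far rim outer",at_z(c,[217,438],[194.5,194.5],65), "inner", at_z(c,[220,432],[206,206],65))
d=np.load("top8.npy");P=cloud(cam("top"),d); 
t=cam("top");print(P[260:264,440:520:8].round(0)[0].tolist())
cc=lambda x,y:(400+(x+.5)/3.3-.5,180+(y+.5)/3.3-.5)
q=[at_z(t,*cc(*p),65) for p in [(150,150),(312,160),(143,405),(305,413)]];print(np.round(q,1),np.mean(q,0))
E
```

```text
w7 yaw 79.6025740613242 [ 66.48   0.65 -18.25   0.98  -0.31] mid [583.5 162.2   1.9] tip [596.3 239.2  -1.7] hend [570.8  85.3  -2.6] res 1.02
w8 yaw 87.67990377089292 [ 6.422e+01  4.000e-02 -3.205e+01  5.800e-01  9.710e+00] mid [ 562.6 -198.   128.4] tip [ 564.9 -121.8  111.3] hend [ 560.2 -275.5  137.6] res 0.84
far rim outer [[ 476.02285869 -146.04681804   65.        ]
 [ 656.49512091 -153.25477708   65.        ]] inner [[ 479.22868443 -156.63448675   65.        ]
 [ 649.98296414 -163.46549296   65.        ]]
[[563.0, -125.0, 123.0], [563.0, -142.0, 125.0], [562.0, -158.0, 132.0], [563.0, -175.0, 133.0], [563.0, -192.0, 135.0], [563.0, -208.0, 140.0], [563.0, -224.0, 143.0], [563.0, -240.0, 146.0], [563.0, -256.0, 150.0], [563.0, -272.0, 153.0]]
[[ 649.7 -151.6   65. ]
 [ 644.8 -266.4   65. ]
 [ 470.1 -144.6   65. ]
 [ 466.8 -257.1   65. ]] [ 557.83114239 -204.90531253   65.        ]
```

I correct the roughly 11° droop by tilting the tool nose-up, and shift the turner about 12 mm in −y.

Call:
arm_command(
  series=[0,-0.003,0,2.8,0,0,0,-0.003,0,2.8,0,0,0,-0.003,0,2.8,0,0,0,-0.003,0,2.6,0,0,0,0,0,0,0,0,0,0,0,0,0,0],
)

```text
time: 9.3
ee_pos: [560.0, -274.2, 159.8]
tool_rot: [-1.73, -1.657, -0.817]
force: [0.4, 0.0, 0.7]
gripper_width: 27.2
```

```bash
python3 w.py w9; python3 - <<'E'
from h import *
from cell import capture
p,d=capture("top"); P=cloud(cam("top"),d); im=p[:,:,::-1]
h=cv2.cvtColor(np.ascontiguousarray(im),cv2.COLOR_BGR2HSV); m=(h[...,0]<20)&(h[...,1]>110)&(P[...,2]>70)&(P[...,2]<300)
m[:,:400]=0; m=cv2.morphologyEx(m.astype(np.uint8),cv2.MORPH_OPEN,np.ones((3,3)))
n,l,s,ce=cv2.connectedComponentsWithStats(m); i=1+s[1:,4].argmax(); q=P[l==i]; print(s[i])
k=np.abs(q[:,2]-np.median(q[:,2]))<12; q=q[k]
print(cv2.minAreaRect(q[:,:2].astype(np.float32)),q.min(0),q.max(0)); A=np.c_[q[:,:2],np.ones(len(q))]; co=np.linalg.lstsq(A,q[:,2],rcond=None)[0];print(co,co@[562,-205,1])
cv2.imwrite("pics/t9.png",cv2.resize(im[180:360,400:580],None,fx=3.3,fy=3.3,interpolation=cv2.INTER_CUBIC))
E
```

```text
[ 560.  -274.2  159.8] [[0.031, 0.999, 0.026], [0.629, -0.039, 0.776], [0.777, -0.008, -0.63]] [-0.8   0.6   1.55  0.6   1.68 -0.9 ]
[ 445  251   72   21 1154]
((559.3585205078125, -205.21109008789062), (153.9658966064453, 41.58799362182617), 87.45660400390625) [ 538.181823   -282.38743555  142.80757794] [ 581.20056109 -128.29448724  159.3244703 ]
[-9.18377440e-03 -1.88538296e-02  1.51463291e+02] 150.16704505675466
```

View pics/w9.png

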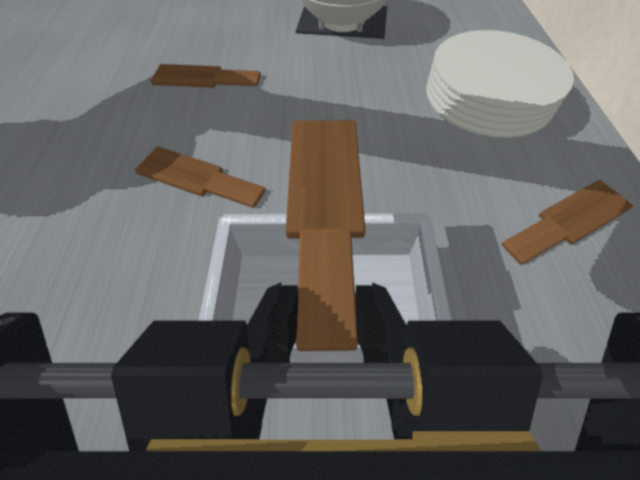

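The turner is now level (1° nose-down). It is centred at (559,−205) against the pan's (558,−204) in the same camera, yaw 87.5° against 87.8°. The underside is at about z = 142 mm, so I descend.

Call:
arm_command(
  series=[0,0,-0.012,0,0,0,0,0,-0.015,0,0,0,0,0,-0.015,0,0,0,0,0,-0.012,0,0,0,0,0,-0.01,0,0,0,0,0,-0.006,0,0,0,0,0,0,0,0,0],
)

```text
time: 10.1
ee_pos: [559.6, -274.6, 88.8]
tool_rot: [-1.729, -1.655, -0.817]
force: [-0.7, -0.1, -1.0]
gripper_width: 26.7
```

Call:
arm_command(
  series=[0,0,-0.002,0,0,0,0,0,-0.002,0,0,0,0,0,0,0,0,0],
)

```text
time: 10.4
ee_pos: [560.2, -275.2, 86.4]
tool_rot: [-1.73, -1.657, -0.818]
force: [-1.0, 1.1, -0.7]
gripper_width: 27.1
```

```bash
cat > c.py <<'E'
from h import *
from cell import capture
import sys
o=telemetry.get_obs(); print(o["ee_pos"].round(1),o["force"].round(2),o["ft_torque"].round(3))
p,d=capture("top"); P=cloud(cam("top"),d); im=np.ascontiguousarray(p[:,:,::-1])
h=cv2.cvtColor(im,cv2.COLOR_BGR2HSV); m=(h[...,0]<20)&(h[...,1]>110)&(P[...,2]>50)&(P[...,2]<300); m[:,:400]=0
m=cv2.morphologyEx(m.astype(np.uint8),cv2.MORPH_OPEN,np.ones((3,3)))
n,l,s,ce=cv2.connectedComponentsWithStats(m); i=1+s[1:,4].argmax(); m2=cv2.erode((l==i).astype(np.uint8),np.ones((3,3))); q=P[m2>0]
A=np.c_[q[:,:2],np.ones(len(q))]; co=np.linalg.lstsq(A,q[:,2],rcond=None)[0]
q2=P[l==i];print(cv2.minAreaRect(q2[:,:2].astype(np.float32)),"slope",co[:2],"z top",co@[559,-205,1])
b=P[215:315,430:505].reshape(-1,3); r=b[(np.abs(b[:,2]-65)<6)&(np.abs(b[:,0]-559)>30)]; print("rim z",np.median(r[:,2]), cv2.minAreaRect(r[:,:2].astype(np.float32)))
p,d=capture("scene"); x0,y0=90,250; cv2.imwrite(f"pics/{sys.argv[1]}.png",cv2.resize(p[y0:y0+190,x0:x0+220,::-1],None,fx=3.3,fy=3.1,interpolation=cv2.INTER_CUBIC))
E
python3 c.py s10
```

```text
[ 560.2 -275.2   86.4] [-1.04  1.11 -0.69] [-0.505  0.11  -0.056]
((560.8922729492188, -205.82643127441406), (154.0336456298828, 42.23847579956055), 88.98690795898438) slope [-0.01641661 -0.02022079] z top 76.24858141911491
rim z 64.33736720863408 ((558.676025390625, -203.77854919433594), (115.790771484375, 182.1551971435547), 87.86203002929688)
```

View pics/s10.png

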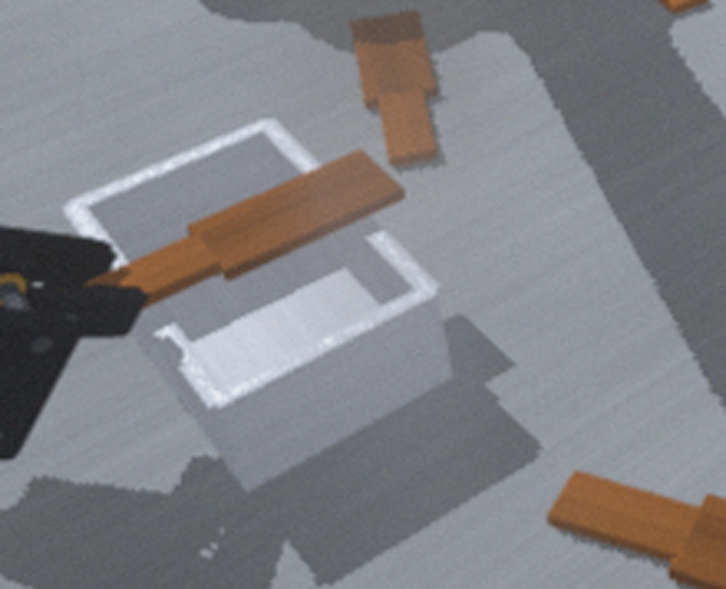

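About 4 mm to go. I lower in 1 mm steps and watch the force.

Call:
arm_command(
  series=[0,0,-0.001,0,0,0,0,0,-0.001,0,0,0,0,0,-0.001,0,0,0,0,0,0,0,0,0],
)

```text
time: 10.9
ee_pos: [560.0, -274.9, 82.9]
tool_rot: [-1.73, -1.656, -0.818]
force: [-0.6, 1.2, -0.1]
gripper_width: 26.9
```

```bash
python3 c.py s11
```

```text
[ 560.  -274.9   82.9] [-0.55  1.19 -0.11] [-0.448  0.103  0.018]
((560.0609130859375, -205.1529083251953), (152.44842529296875, 42.601463317871094), 88.01914978027344) slope [-0.00690612 -0.01347949] z top 73.21300708405074
rim z 64.43709366442727 ((558.7570190429688, -204.0784149169922), (115.4893798828125, 182.34046936035156), 87.85997772216797)
```

Call:
arm_command(
  series=[0,0,-0.001,0,0,0,0,0,0,0,0,0,0,0,0,0,0,0],
)

```text
time: 11.3
ee_pos: [560.1, -275.0, 82.1]
tool_rot: [-1.73, -1.657, -0.818]
force: [-0.0, 0.1, -0.5]
gripper_width: 27.1
```

Call:
arm_command(
  series=[0,0,-0.0007,0,0,0,0,0,0,0,0,0,0,0,0,0,0,0],
)

```text
time: 11.6
ee_pos: [560.1, -275.0, 81.4]
tool_rot: [-1.73, -1.657, -0.818]
force: [-0.2, 0.2, 0.1]
gripper_width: 27.0
```

```bash
python3 c.py s12
```

```text
[ 560.1 -275.    81.4] [-0.18  0.23  0.06] [-0.459  0.08   0.086]
((560.6384887695312, -205.93141174316406), (153.94444274902344, 42.23194885253906), 88.63673400878906) slope [-0.03021634  0.00085364] z top 72.49032923060312
rim z 64.24695130961629 ((558.594970703125, -204.1309051513672), (116.17729949951172, 182.0566864013672), 87.86473846435547)
```

View pics/s12.png

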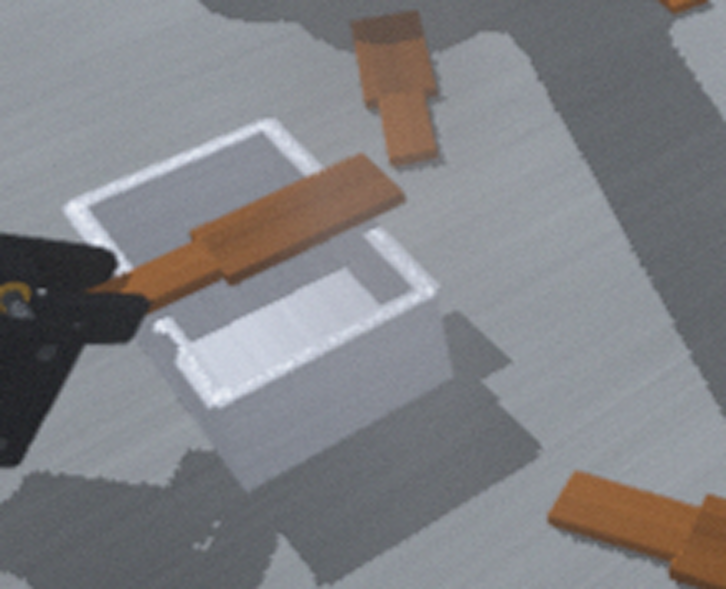

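The turner is in contact or nearly so: underside 64.5 against rim 64.3, pitch about 0. I take one more small step and then release.

Call:
arm_command(
  series=[0,0,-0.0006,0,0,0,0,0,0,0,0,0],
)

```text
time: 11.9
ee_pos: [560.1, -275.0, 81.2]
tool_rot: [-1.73, -1.657, -0.818]
force: [0.2, -0.5, 0.2]
gripper_width: 27.1
```

Call:
arm_command(
  series=[0,0,0,0,0,0,0,0,0,0,0,0,0,0,0,0,0,0,0,0,0,0,0,0],
  claw=0.4,
)

```text
time: 12.3
ee_pos: [560.0, -274.9, 80.7]
tool_rot: [-1.73, -1.657, -0.817]
force: [-0.3, 0.2, 0.3]
gripper_width: 52.5
```

```bash
python3 w.py w13; python3 c.py s13
```

```text
[ 560.  -274.9   80.7] [[0.031, 0.999, 0.026], [0.629, -0.04, 0.777], [0.777, -0.007, -0.63]] [-0.8   0.69  1.57  0.6   1.59 -0.97]
[ 560.1 -274.9   80.7] [ 0.05 -0.45 -0.12] [-0.371  0.076  0.03 ]
((559.6921997070312, -205.9833221435547), (153.67431640625, 40.7767333984375), 88.75296020507812) slope [-0.01014473  0.001828  ] z top 72.38856328100228
rim z 64.27057366211068 ((558.6774291992188, -203.91896057128906), (117.07737731933594, 182.1878662109375), 87.88170623779297)
```

View pics/w13.png

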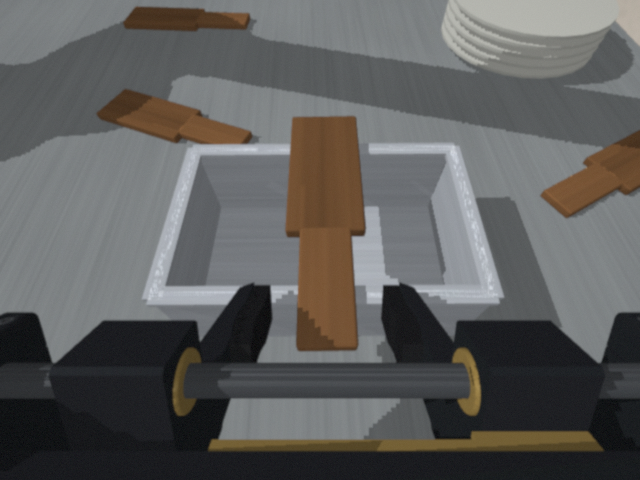

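Released: the turner rests on both rims, square and centred. I back out along the tool axis.

Call:
arm_command(
  series=[-0.0003,-0.0078,0.0063,0,0,0,-0.0003,-0.0078,0.0063,0,0,0,-0.0005,-0.0155,0.0126,0,0,0,-0.0005,-0.0155,0.0126,0,0,0,-0.0005,-0.0155,0.0126,0,0,0,-0.0005,-0.0155,0.0126,0,0,0,0,0,0.02,0,0,0,0,0,0.02,0,0,0],
)

```text
time: 13.25
ee_pos: [557.4, -353.0, 185.4]
tool_rot: [-1.731, -1.656, -0.818]
force: [-0.2, -0.0, 0.1]
gripper_width: 52.9
```

Call:
arm_command(
  series=[0,0,0.02,0,0,0,0,0,0,0,0,0,0,0,0,0,0,0,0,0,0,0,0,0],
)

```text
time: 13.65
ee_pos: [557.2, -351.8, 203.0]
tool_rot: [-1.729, -1.656, -0.817]
force: [-0.2, -0.6, 0.6]
gripper_width: 53.0
```

```bash
python3 c.py s14; python3 - <<'E'
from h import *
from cell import capture
p,d=capture("top"); cv2.imwrite("pics/t14.png",p[:,:,::-1]); P=cloud(cam("top"),d)
q=P[195:285,195:285].reshape(-1,3); r=q[(q[:,2]>97)&(q[:,2]<112)]; print("rim",cv2.minEnclosingCircle(r[:,:2].astype(np.float32)),np.linalg.lstsq(np.c_[r[:,:2],np.ones(len(r))],r[:,2],rcond=None)[0],r[:,2].mean())
p,d=capture("scene"); cv2.imwrite("pics/s15.png",p[:,:,::-1])
E
```

```text
[ 557.2 -351.8  203. ] [-0.16 -0.63  0.61] [-0.405  0.092 -0.033]
((560.1261596679688, -205.49017333984375), (154.80482482910156, 42.394073486328125), 88.3073501586914) slope [-0.00698314  0.00027297] z top 72.48113390110714
rim z 64.24541757930638 ((558.6001586914062, -204.34722900390625), (116.21393585205078, 182.0635528564453), 87.87528991699219)
rim ((606.32373046875, 308.06512451171875), 79.44036102294922) [-1.70342504e-03 -3.29216688e-03  1.03686816e+02] 101.62083044718113
```

View pics/t14.png

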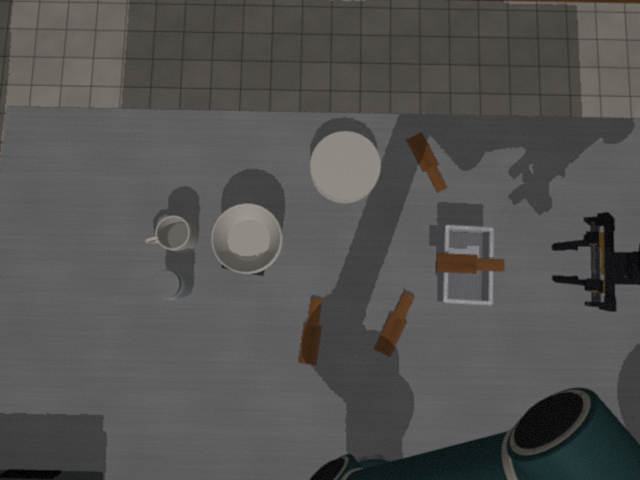

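View pics/s15.png

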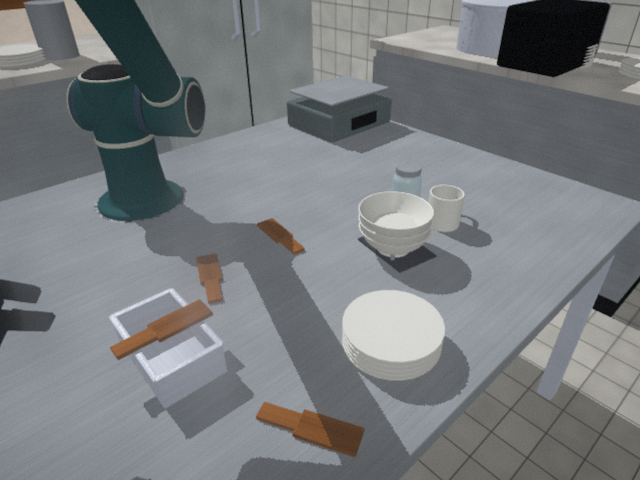

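The turner bridges the pan at about (470,263) in the top view. The bowls are nested and upright at (246,238), and nothing else has moved. I hand the job in.

```bash
python3 -c "
from cell import robot
print(robot.sign_off())"
```

```text
the job is handed in; nothing more can be done
None
```

The turner now lies across the pan's two long rims, and the three bowls are still stacked and upright on their stand. I gripped the handle from a 40° tilt so the gripper body stayed clear of the bowls, and pulled the turner straight out between the pins. I then carried it over, levelled it and lowered it onto the rims before letting go. The job was handed in at about 14 s of the 72 s allowed; sign-off gives no verdict.

- **Turner:** its middle is about 1–2 mm from the pan's centre and its angle is within about 1° of square. It lies flat to within 0.5°, with its underside at rim height.
- **Bowls:** the stack came down about 9 mm by the depth reading (8 mm was expected) and is level to within 0.3°. Its centre is about 7 mm from my estimate of the stand's origin.
- **Pan, jar, mug and plates:** the pan measured within 1 mm of where it started. The jar, mug and plates I only compared by eye in the before and after pictures, and they look unmoved.

- **Blade droop:** the blade sagged about 10° in the grip when I lifted it, so I tilted the tool up 11° before placing it.
- **Camera disagreement:** the top and scene cameras differed by about 3–5 mm. For the final placing I compared turner and pan in the same camera.
- **Contact force:** the wrist force showed no clear touch when the turner met the rims, so I judged contact from the depth readings.

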